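Pack up the seized foot of a vacuum pump

TASK

One of the vacuum pump's four levelling feet is seized and hangs clear of the bench, so the pump rocks. Lay flat packers under that foot, one upon another, until all that is left is a gap the wedge can fill, then push the wedge in on top of them, squarely and nose first, until you feel it bear snugly with its nose right through to the far side of the foot, without jacking the pump up. Finish while still gripping the wedge and holding it in there, and leave the brown bottle, the spanner and the lab jack alone.

Things in the scene. Friction and masses are not known exactly. Their poses are not given: they have to be found in the camera images.
- foot_under (a point): Centre of the underside of the seized foot, a steel disc 40 mm across, 10 mm thick, under the base plate's corner nearest the robot on its left. Its z is the gap, 22 to 34 mm, different each time; the screw cannot be turned. y points level out from under the pump, square to the plate's long edge: packing goes in along -y. x runs along that edge (pump towards +x), z up. Beneath the plate is open space.
- plate_edge (a point): Top of the base plate's long edge beside the seized foot, 14 mm out along the foot's +y; axes as the foot. The steel plate is 8 mm thick (underside 47, top 55 mm above the bench), running 14 mm to -x and 364 mm to +x of here, and 258 mm to -y. The foot's screw stands up to 24 mm above the plate, 14 mm in; pump and motor stand at least 55 mm in, up to 0.27 m high.
- pump (a joint): How far the pump has been jacked up at the seized foot (rad): 0 = at rest on its three good feet; positive = the side with the seized foot lifted, turning about the two feet of the other side, 0.23 m from the seized foot, so 0.01 is about 2.3 mm. The pump weighs about 7 kg: some 30 to 42 N upwards at the seized foot starts to lift it.
- packer0: Flat packer of white plastic, a plate 100 x 40 x 8 mm, 30 g, lying flat on the bench; origin at the centre of its underside, x along its length, y across its 40 mm width, z up. The three packers are alike; one or two of them, any, fill the gap together with the wedge (poses read a few mm off: go by feel), and the rest may stay where they lie.
- packer1: Another packer, the same as packer0.
- packer2: Another packer, the same as packer0.
- wedge: White plastic wedge, 160 x 40 mm, 75 g, on its flat underside. Origin at the centre of the underside, x along its length to the thin nose, z up. Nose (x = +80 mm) 3 mm thick; the top rises evenly, 1 in 6, to 22 mm at x = -34 mm; from there to the tail (x = -80 mm) a level grip block 22 mm thick. It is thinner than the gap everywhere, so it bears only with a packer under it.
- wedge_nose (a point): Middle of the lower edge of the wedge's nose, 80 mm along +x from the wedge's origin; axes as the wedge.
- bottle: Bystander: brown glass bottle, 70 mm across, 150 mm high, upright; origin at the centre of its underside.
- spanner: Bystander: steel spanner 180 mm long, lying flat.
- jack: Bystander: blue scissor lab jack, plates 160 x 130 mm, 90 mm high; origin at the centre of its underside.
There are look-alikes about, which are no part of the job. What is shaped like the packer2 but blue is not meant. What is shaped like the packer0 but black or yellow is not meant.

How it is judged (in metres and radians):
On the way:
1. a packer lies flat under the seized foot (((x of foot_under in the frame of packer0 between -0.048 and 0.048 m and y of foot_under in the frame of packer0 between -0.018 and 0.018 m and angle between packer0's own z axis and vertical below 0.1 rad) or (x of foot_under in the frame of packer1 between -0.048 and 0.048 m and y of foot_under in the frame of packer1 between -0.018 and 0.018 m and angle between packer1's own z axis and vertical below 0.1 rad) or (x of foot_under in the frame of packer2 between -0.048 and 0.048 m and y of foot_under in the frame of packer2 between -0.018 and 0.018 m and angle between packer2's own z axis and vertical below 0.1 rad))), for 0.2 s.
At the end, for the whole second after the job is handed in: Packer flat under the foot's centre, carrying the wedge (over 2 N); wedge bears on the foot (over 3 N), nose 18 mm past its middle, within 18 mm sideways, square within 0.2 rad, level within 0.08 rad, at rest; pump lifted under 0.009 rad (2 mm at the foot); fingers still on the wedge (over 3 N) (((x of foot_under in the frame of packer0 between -0.048 and 0.048 m and y of foot_under in the frame of packer0 between -0.018 and 0.018 m and angle between packer0's own z axis and vertical below 0.1 rad and contact force between wedge and packer0 above 2 N) or (x of foot_under in the frame of packer1 between -0.048 and 0.048 m and y of foot_under in the frame of packer1 between -0.018 and 0.018 m and angle between packer1's own z axis and vertical below 0.1 rad and contact force between wedge and packer1 above 2 N) or (x of foot_under in the frame of packer2 between -0.048 and 0.048 m and y of foot_under in the frame of packer2 between -0.018 and 0.018 m and angle between packer2's own z axis and vertical below 0.1 rad and contact force between wedge and packer2 above 2 N)) and contact force between wedge and pump above 3 N and contact force between the fingers and wedge above 3 N and value of joint pump below 0.009 rad and y of wedge_nose in the frame of foot_under below -0.018 m and x of wedge_nose in the frame of foot_under between -0.018 and 0.018 m and angle between the x axis of wedge and the y axis of foot_under, either way round below 0.2 rad and angle between wedge's own z axis and vertical below 0.08 rad and linear speed of wedge below 0.01 m/s); the arm keeps its last pose, push and grip.
It fails at once if the pump is jacked up (over 0.025 rad, about 6 mm at the foot) (value of joint pump above 0.025 rad).
It fails at once if the bottle, the spanner or the lab jack is disturbed (moved over 30 mm, or the bottle tipped) (distance of any of bottle, spanner, jack from where it was at the start of the episode above 0.03 m or angle between bottle's own z axis and vertical above 0.3 rad).
It also fails if it takes over 72 s, if anything falls off the work surface, if the arm or the gripper's body presses on something with over 40 N, if the wrist force passes 120 N, or if a joint passes its speed limit or range.

ROBOT

A 6-joint arm with a two-finger parallel gripper is mounted at the origin on the work surface. World frame = base frame: x ahead of the robot, y to its left, z up, the work surface at z = 0. Lengths are in mm, angles in degrees, forces in N, time in s.
With the tool pointing down it reaches from about 300 to 850 mm from the base axis. Payload 4.2 kg.
Tool frame: the origin (TCP) lies midway between the tips of the shut fingers; the grasp point (between the pads) lies env.grasp_offset behind it (env.grasp_offset is the distance from the TCP to the grasp point, in mm); y points along the fingers, x is the direction in which the jaws open and shut, and the axes are right-handed (so a half turn about y gives the same grasp; the last joint's range is limited). The gripper opens to 91 mm and grips with 3 to 60 N. Pads are 32 mm wide; open, the fingers measure 118 mm over their backs; the gripper's body (76 mm by 178 mm) begins 60 mm behind the grasp point.
Start: joints at [-77.12, 18.312, 89.639, -0, 72.044, -1.146], TCP at [139.361, -557.873, 213.976] pointing down, gripper open.
Joint ranges: [-177.97, 177.97], [-48.28, 115.42], [12.27, 149.76], [-77.06, 257.06], [2.81, 150.46], [-146.56, 146.56]. Speed limits (degrees/s): [147.25, 147.25, 180, 180, 180, 180].

INTERFACE

Orientations are given as [roll, pitch, yaw] about the fixed x, y, z axes, in that order (R = Rz(yaw) Ry(pitch) Rx(roll)).
In Python, from workcell import state, vision, job, env gives the robot as it stands.
- The arm moves only by the shell command python3 -m handwheel 'ROWS' [FORCE]. ROWS is JSON, a list of rows, each a list of 3 entries, a list of its own where there are three numbers: the finger opening in cm, from 0 to 9.12, then the shift along the tool's x, y, z in cm, then the turn about the tool's y in degrees. A call has 1 to 10 rows; each row is the pose to reach, as a shift and turn from the pose measured when the call began, along the tool's axes at that moment; what a row does not reach only later rows make up. A row lasts 1/10 s, in which the tool goes at most 50 mm and 8.59 degrees, less where a joint would pass 70% of its speed; a pose out of reach is approached as far as the arm can. A call with a gripper value outside its range is refused whole. The fingers move at their own pace and stop on an object; FORCE is the grip in N (left out, the last holds). Time passes only in rows, so rows that repeat a pose let the fingers close. It gives the time, the measured TCP pose, the force and the opening at its end, in the units of the state.
- state(): the state, without advancing time (a new reading comes with each control period).
- vision.grab_frame(name): name is "scene" or "side" or "wrist"; returns the picture (400x640x3 uint8, red, green, blue); there is no depth.
- vision.camera_model(name): a dict with "fov_y" (degrees; the focal length in pixels is half the picture's height over the tangent of half this angle, whatever the lens; pixels are square), "cx", "cy" (the principal point, pixels), "distortion" ([k1, k2, p1, p2, k3] as OpenCV has them; the pictures are not rectified), "extrinsics" (4x4, takes a point from world to camera coordinates). Camera axes: x right, y up, looking along -z (the intrinsics and any distortion apply to the point x, -y, -z); pixel columns grow to the right and rows downward; lengths in mm; the calibration is good to about 2 mm. A picture is of the moment at which its call begins: read the wrist's pose just before it. camera_model takes no time and is no camera call; for the wrist camera it gives the pose at the moment of the call.
- job.job_done(): hands the job in, once; it reports no verdict.
The state is a dict: "time_s": time; "qpos": joint angles; "qvel": joint speeds; "effort": joint torques, N m; "ee_pos": TCP position; "ee_rot": TCP orientation; "force": force on the tool from outside, world axes, zero at the start; "torque": the same for the moment, N m; "gripper_width": finger opening in mm.
Only numpy, scipy, OpenCV 4.12 (cv2) and the standard library are available. Lean on these libraries where they do the work, as an engineer would, in place of code of your own. Each camera call takes 0.05 s, during which the arm holds its last target.

## Working session

There is one attempt and no reset: what is moved stays moved. The work goes in short steps, Python scripts to look and compute and a shell command to move; the robot and the scene stay as the last step left them, time stands still between calls to the robot, and variables do not carry over. Pictures are saved under pics/ and viewed, and the job is handed in when it is done.

```bash
ls; mkdir -p pics
python3 - <<'E'
from workcell import state, vision, job, env
import cv2
print(state()); print(env.grasp_offset)
for n in ["scene","side","wrist"]:
    m=vision.camera_model(n); print(n,m)
    cv2.imwrite(f"pics/{n}0.png",vision.grab_frame(n)[:,:,::-1])
E
```

```text
pics
{'time_s': 0.0, 'qpos': array([-7.71214129e+01,  1.83498996e+01,  8.97046691e+01, -2.47043215e-03,
        7.20422650e+01, -1.14675979e+00]), 'qvel': array([ 0.03424551,  0.033393  ,  0.12402605,  0.02978202, -0.03697951,
        0.07783637]), 'effort': array([-4.73939019e-05, -4.12464237e+01, -2.31975389e+01,  7.29007297e-02,
        4.58333921e-02, -1.52636926e-04]), 'ee_pos': array([ 139.22297097, -557.39091259,  213.14949086]), 'ee_rot': array([-90.00041035,   0.09686139, -75.97388978]), 'force': array([ 0.41795713, -0.94912732,  0.20089854]), 'torque': array([ 0.02138427, -0.00212299, -0.02451504]), 'gripper_width': 91.14778709763439}
18.8
scene {'fov_y': 44.27753275524732, 'cx': 325.61793352955397, 'cy': 205.54966223247007, 'distortion': array([-0.00475444,  0.        ,  0.        ,  0.        ,  0.        ]), 'extrinsics': array([[-1.87665885e-01,  9.82152173e-01, -1.25946554e-02,
         5.17760945e+01],
       [-6.67481020e-01, -1.18111869e-01,  7.35199751e-01,
         2.92255595e+02],
       [ 7.20590455e-01,  1.46378606e-01,  6.77733503e-01,
        -1.80497877e+03]
[... 434 characters left out ...]
,
       [ 1.17067924e-01, -7.96673608e-01,  5.92963965e-01,
        -1.78764889e+03],
       [ 0.00000000e+00,  0.00000000e+00,  0.00000000e+00,
         1.00000000e+00]])}
wrist {'fov_y': 59.726749994054906, 'cx': 323.13982184908406, 'cy': 197.29962162147552, 'distortion': array([0.00745615, 0.        , 0.        , 0.        , 0.        ]), 'extrinsics': array([[ 2.42342684e-01, -9.70188731e-01, -1.96202976e-03,
        -5.74104502e+02],
       [ 9.39494129e-01,  2.35179225e-01, -2.49081339e-01,
         2.83198663e+01],
       [ 2.42117337e-01,  5.85197248e-02,  9.68480582e-01,
        -3.90820404e+02],
       [ 0.00000000e+00,  0.00000000e+00,  0.00000000e+00,
         1.00000000e+00]])}
```

View pics/scene0.png

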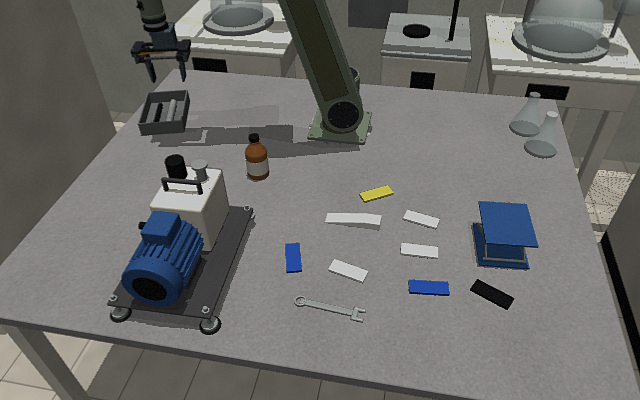

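View pics/side0.png

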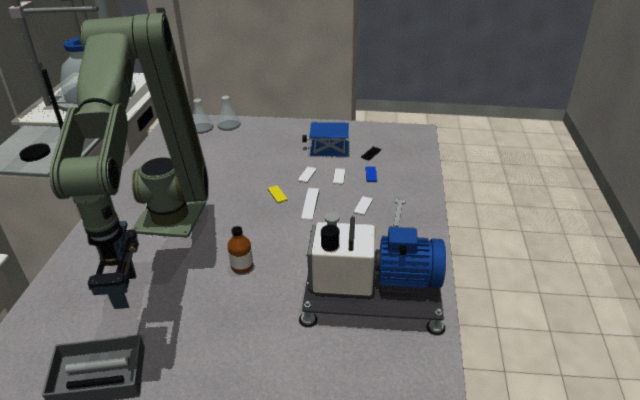

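View pics/wrist0.png

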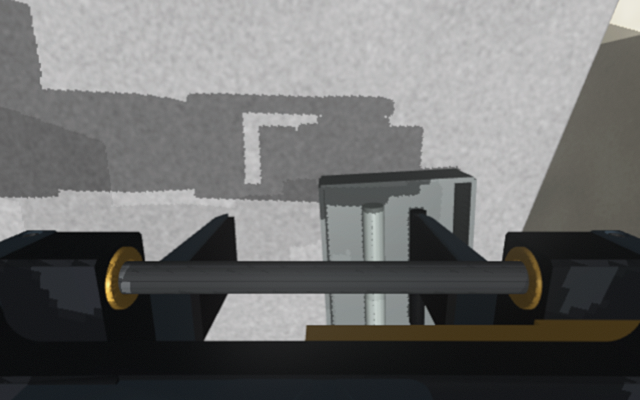

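The scene view shows three white packers near (421,219), (419,251) and (348,270), with the wedge at (353,220). The seized foot's plate corner is near (248,208). Next I'll write helpers and take coarse measurements.

```bash
cat > h.py <<'E'
import numpy as np, cv2
from workcell import state, vision, job, env
def cam(n):
    m=vision.camera_model(n); f=200/np.tan(np.radians(m['fov_y']/2))
    K=np.array([[f,0,m['cx']],[0,f,m['cy']],[0,0,1]]); return K,np.array(m['distortion']),np.array(m['extrinsics'])
def rays(c,px):
    K,d,E=c; u=cv2.undistortPoints(np.array(px,float).reshape(-1,1,2),K,d).reshape(-1,2)
    D=np.c_[u[:,0],-u[:,1],-np.ones(len(u))]@E[:3,:3]
    return -E[:3,:3].T@E[:3,3], D
def onz(c,px,z):
    o,D=rays(c,px); z=np.broadcast_to(z,len(D)); return o+D*((z-o[2])/D[:,2])[:,None]
def proj(c,P):
    K,d,E=c; q=np.atleast_2d(P)@E[:3,:3].T+E[:3,3]
    return cv2.projectPoints((q*[1,-1,-1]).reshape(-1,1,3),np.zeros(3),np.zeros(3),K,d)[0].reshape(-1,2)
def whites(img,thr=170,lo=60):
    g=img.astype(int); m=((g.min(2)>thr)&(g.max(2)-g.min(2)<30)).astype('uint8')
    return [k for k in cv2.findContours(m,cv2.RETR_EXTERNAL,cv2.CHAIN_APPROX_NONE)[0] if cv2.contourArea(k)>lo]
def save(n,name,crop=None,s=1):
    c=cam(n); im=vision.grab_frame(n); o=im if crop is None else im[crop[1]:crop[3],crop[0]:crop[2]]
    cv2.imwrite('pics/'+name,cv2.resize(o,None,fx=s,fy=s,interpolation=cv2.INTER_CUBIC)[:,:,::-1]); return c,im
E
python3 - <<'E'
from h import *
np.set_printoptions(precision=1,suppress=True)
for n in ['scene','side']:
    im=cv2.imread(f'pics/{n}0.png')[:,:,::-1]; c=cam(n)
    print(n,'cam at',rays(c,[[0,0]])[0])
    for k in whites(im,185 if n=='scene' else 175,25):
        P=onz(c,k.reshape(-1,2),8 )[:,:2]; r=cv2.minAreaRect(P.astype('float32'))
        if max(r[1])<220 and P[:,0].min()>200: print(np.array(r[0]),np.array(r[1]),r[2],k.reshape(-1,2).mean(0))
im=cv2.imread('pics/scene0.png')
cv2.imwrite('pics/s1.png',cv2.resize(im[170:340,90:290],None,fx=4,fy=4,interpolation=cv2.INTER_CUBIC)[:600])
cv2.imwrite('pics/s2.png',cv2.resize(im[180:310,280:520],None,fx=3.3,fy=3.3,interpolation=cv2.INTER_CUBIC))
E
```

```text
scene cam at [1505.4  247.9 1009.1]
[674.7 135.7] [97.3 38.7] 74.8749771118164 [348.2 269.8]
[570.4 315.9] [38.8 97.7] 0.4891408085823059 [419.4 249.8]
[476.9 119.2] [ 40.9 159.4] 6.610779285430908 [353.  217.7]
[445.2 315.4] [97.8 38.4] 75.72767639160156 [421.2 218.2]
[ 433.8 -433.4] [ 27.2 103.8] 1.8807052373886108 [181.6 186.5]
[ 431.7 -418. ] [199.5 157.2] 0.9969325661659241 [188.6 192.7]
[ 363.  -431.6] [68.7 28.7] 22.6524658203125 [190.1 173.2]
side cam at [  723.5 -1326.8  1089.3]
[623.5 -58.8] [194.5 163.4] 2.2690110206604004 [342.2 240.3]
[675.6 135.3] [97.6 39. ] 74.96781921386719 [362.9 204.5]
[484.7 126.9] [ 40.  183.9] 0.4763399660587311 [309.6 202.8]
[571.7 316. ] [38.1 98.5] 0.6496679186820984 [338.7 175.3]
[446.8 314.7] [96.6 37.4] 76.27958679199219 [306.8 173.5]
```

View pics/s1.png

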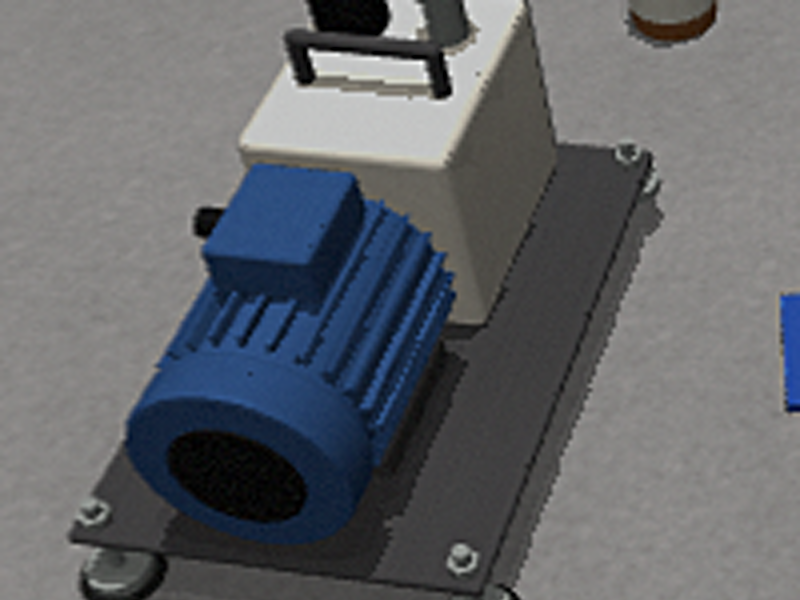

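View pics/s2.png

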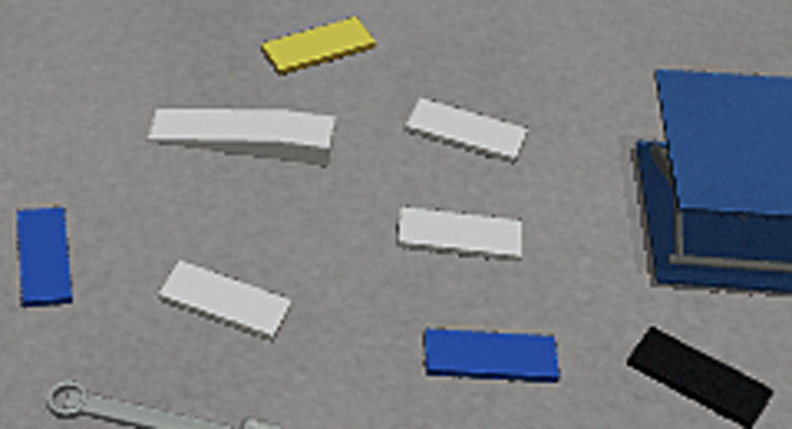

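The close-ups show the plate's top corners at about (252,207.5) and (210,319). The wedge's nose is on the left, already pointing towards the pump, and its block is on the right.

Run:
```python
from h import *
np.set_printoptions(precision=1,suppress=True)
c=cam('scene')
f=lambda x,y:(x/4+90-.4,y/4+170-.4)
P=onz(c,[f(648,150),f(482,596),f(70,537)],55); print(P)
d=P[1]-P[0]; print(np.linalg.norm(d),np.degrees(np.arctan2(d[1],d[0])), np.linalg.norm(P[2]-P[1]))
# wedge corners: nose upper-edge corners z=3, block tail top z=22
g=lambda x,y:(x/3.3+280-.35,y/3.3+180-.35)
Q=onz(c,[g(156,110),g(148,137),g(335,116),g(329,150),g(289,109),g(277,143)],[3,3,22,22,22,22]); print(Q)
n=(Q[0]+Q[1])/2; t=(Q[2]+Q[3])/2; w=n-t; print(n,t,np.linalg.norm(w[:2]),np.degrees(np.arctan2(w[1],w[0])))
b=cv2.imread('pics/side0.png'); cv2.imwrite('pics/s3.png',cv2.resize(b[160:330,220:460],None,fx=3.3,fy=3.3,interpolation=cv2.INTER_CUBIC))
```

```text
[[ 534.4 -165.6   55. ]
 [ 914.3 -147.9   55. ]
 [ 919.2 -404.    55. ]]
380.33827194715076 2.6633535607235763 256.12859190345654
[[467.1  40.5   3. ]
 [502.4  40.    3. ]
 [466.7 200.6  22. ]
 [509.7 200.   22. ]
 [464.9 159.8  22. ]
 [509.1 155.   22. ]]
[484.7  40.3   3. ] [488.2 200.3  22. ] 160.12633050428747 -91.2581893661628
```

View pics/s3.png

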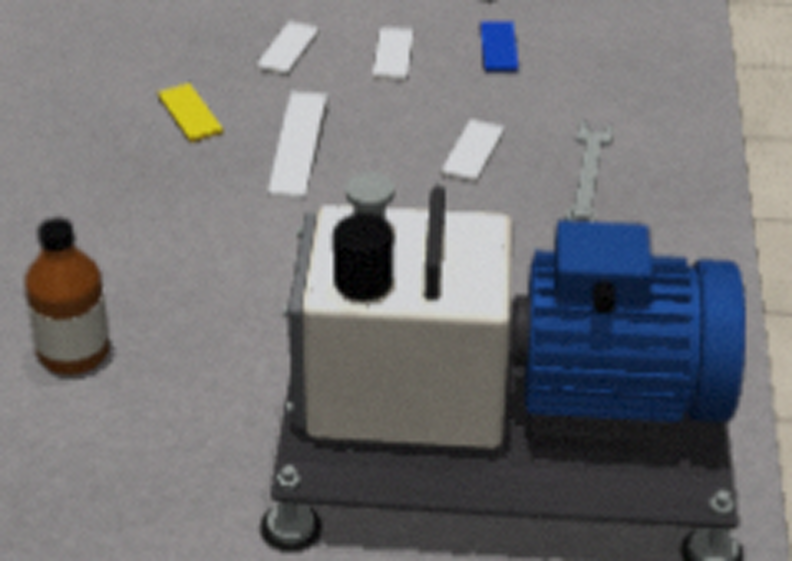

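```bash
cat >> h.py <<'E'
def go(x=None,y=None,z=None,yaw=None):
    s=state(); p=s['ee_pos']; r=s['ee_rot']; a=np.radians(r[2])
    from scipy.spatial.transform import Rotation as Ro
    R=Ro.from_euler('xyz',r,degrees=True).as_matrix()
    t=np.array([p[i] if v is None else v for i,v in enumerate((x,y,z))])
    sh=R.T@(t-p)/10; tr=0 if yaw is None else -((yaw-r[2]+180)%360-180)
    print('t=%.2f'%s['time_s'],'pos',p.round(1),'rot',r.round(1),'w=%.1f'%s['gripper_width'],'F',s['force'].round(1),'\n shift cm',sh.round(2),'turn %.1f'%tr)
E
python3 - <<'E'
from h import *
np.set_printoptions(precision=1,suppress=True)
o,D=rays(cam('wrist'),[[320,200],[320,0]]); p=state()['ee_pos']; print(o-p,D)
c=cam('scene'); print('bottle',onz(c,[(257,177)],5)); print('jack',onz(c,[(502,262)],5))
go(640,120,300,-15)
E
```

```text
[ 67.9  16.7 171.2] [[-0.3 -0.1 -1. ]
 [ 0.3  0.1 -1.1]]
bottle [[ 343.  -212.5    5. ]]
jack [[574.  535.8   5. ]]
t=0.15 pos [ 139.3 -557.5  213.3] rot [-90.    0.1 -76. ] w=91.3 F [-0.1  0.2 -0.6] 
 shift cm [-53.6  -8.6  65. ] turn -61.0
```

```bash
python3 -m handwheel '[[9,[0,-5,0],0],[9,[-4,-9,3],-8],[9,[-8,-9,6],-16],[9,[-12,-9,10],-24],[9,[-15,-9,14],-32],[9,[-18,-9,18],-40],[9,[-21,-9,22],-48],[9,[-24,-9,26],-56],[9,[-27,-9,30],-61],[9,[-29,-9,34],-61]]' 20
python3 - <<'E'
from h import *
go(650,75,300,-15)
E
```

```text
time_s: 1.15
ee_pos: [390.3, -200.2, 303.9]
ee_rot: [-89.9, 0.0, -14.9]
force: [0.1, -1.0, 0.4]
gripper_width: 89.8
t=1.15 pos [ 390.3 -200.2  303.9] rot [-89.9   0.  -14.9] w=89.8 F [ 0.1 -1.   0.4] 
 shift cm [18.03  0.41 33.27] turn 0.1
```

```bash
python3 -m handwheel '[[9,[2.3,0,4.3],0],[9,[4.6,0,8.6],0],[9,[6.9,0,12.8],0],[9,[9,0,17],0],[9,[11.5,0,21.2],0],[9,[13.8,0,25.4],0],[9,[16,0,29.6],0],[9,[18,0.4,33.2],0],[9,[18,0.4,33.2],0],[9,[18,0.4,33.2],0]]'
python3 - <<'E'
from h import *
go()
c,im=save('wrist','w1.png')
np.set_printoptions(precision=1,suppress=True)
for k in whites(im,170,400):
    r=cv2.minAreaRect(onz(c,k.reshape(-1,2),8)[:,:2].astype('float32')); print(r,k.reshape(-1,2).mean(0))
E
```

```text
time_s: 2.15
ee_pos: [649.4, 74.8, 298.7]
ee_rot: [-90.0, 0.2, -14.8]
force: [-0.8, -0.9, -0.2]
gripper_width: 90.1
t=2.15 pos [649.4  74.8 298.7] rot [-90.    0.2 -14.8] w=90.1 F [-0.8 -0.9 -0.2] 
 shift cm [0. 0. 0.] turn 0.0
((982.7005615234375, -99.96002960205078), (31.626323699951172, 40.67510986328125), 89.57733154296875) [589.7 220.6]
((1026.888916015625, -111.49635314941406), (55.68638229370117, 44.88603210449219), 87.7999038696289) [624.6 217.7]
((960.8379516601562, -33.52546310424805), (96.60324096679688, 84.44889068603516), 89.91586303710938) [568.3 174.8]
((1029.539794921875, -37.05807113647461), (48.62967300415039, 89.85233306884766), 0.06368887424468994) [621.2 168.4]
((479.3913879394531, 137.3733673095703), (47.40574645996094, 191.7628631591797), 1.0159237384796143) [181.4 130. ]
((968.4691772460938, 46.44773864746094), (107.55213165283203, 69.66661071777344), 89.9178695678711) [570.7 123.3]
((674.5614624023438, 136.6546630859375), (100.94786071777344, 50.94085693359375), 70.59624481201172) [331.6 107.1]
((1031.012451171875, 55.27094268798828), (89.41755676269531, 51.69281768798828), 89.85611724853516) [619.   98.4]
((803.7907104492188, 105.75877380371094), (177.74026489257812, 42.46711730957031), 85.7151107788086) [430.6  91.9]
((1031.3182373046875, 140.45892333984375), (77.45951843261719, 53.93308639526367), 88.228759765625) [615.3  30.3]
((983.0335693359375, 146.85336303710938), (39.97239303588867, 89.11820983886719), 0.10282469540834427) [573.9  35.5]
((542.4942626953125, 265.24395751953125), (107.14138793945312, 51.3705940246582), 34.19818115234375) [201.1  39.3]
((511.1834716796875, 281.0342712402344), (66.60318756103516, 46.26691436767578), 66.77546691894531) [173.3  29. ]
((435.3942565917969, 295.93548583984375), (69.1410903930664, 50.415260314941406), 75.41425323486328) [109.   31.1]
```

View pics/w1.png

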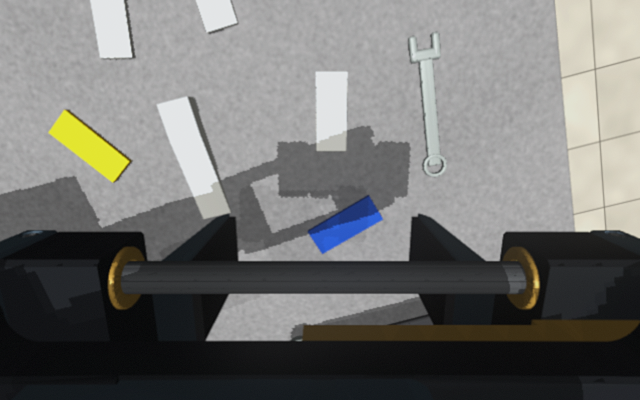

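Packer A's corners are at about (316,71), (347,71), (346,151) and (317,151). The wedge runs from its tail at (172,101) to its nose at (216,213).

Run:
```python
from h import *
np.set_printoptions(precision=1,suppress=True)
c=cam('wrist')
Q=onz(c,[(316,71),(347.5,71),(347,151.5),(316.5,151.5)],8);print(Q,Q.mean(0)); d=(Q[0]+Q[1]-Q[2]-Q[3])/2;print(np.linalg.norm(d),np.degrees(np.arctan2(d[1],d[0])))
Q=onz(c,[(201,218),(228,214),(158,104),(188,97)],[3,3,22,22]);print(Q)
b=cam('scene')
m=onz(b,[(348.2,269.8)],8);print(m)
go(675,136,30,-15.5)
```

```text
[[669.2 187.1   8. ]
 [707.3 176.9   8. ]
 [682.5  79.3   8. ]
 [643.4  89.7   8. ]] [675.6 133.2   8. ]
100.73820851737048 75.47534910186067
[[461.5  40.5   3. ]
 [500.2  36.4   3. ]
 [469.1 198.6  22. ]
 [508.  197.   22. ]]
[[675.6 136.9   8. ]]
t=2.20 pos [649.   74.  299.6] rot [-90.    0.1 -14.9] w=90.1 F [0.6 0.  0.3] 
 shift cm [ 1.  26.9  6.7] turn 0.6
```

Run:
```python
from h import *
go(683,164,2,-14.7)
```

```text
t=2.20 pos [649.   74.  299.6] rot [-90.    0.1 -14.9] w=90.1 F [0.6 0.  0.3] 
 shift cm [ 1.03 29.75  9.58] turn -0.2
```

```bash
python3 -m handwheel '[[7,[0.5,3,4],0],[7,[1,7,8],0],[7,[1,12,9.6],0],[7,[1,16,9.6],0],[7,[1,20,9.6],0],[7,[1,24,9.6],0],[7,[1,27,9.6],0],[7,[1,28.5,9.6],0],[7,[1,28.5,9.6],0],[7,[1,28.5,9.6],0]]' 25
python3 - <<'E'
from h import *
go(683,164,2,-14.7)
E
```

```text
time_s: 3.2
ee_pos: [683.9, 163.8, 16.4]
ee_rot: [-89.9, -0.0, -14.9]
force: [0.3, 0.2, 0.8]
gripper_width: 70.0
t=3.20 pos [683.9 163.8  16.4] rot [-89.9  -0.  -14.9] w=70.0 F [0.3 0.2 0.8] 
 shift cm [-0.09  1.44 -0.01] turn -0.2
```

```bash
python3 -m handwheel '[[6,[-0.1,0.8,0],0],[5,[-0.1,1.3,0],0],[5,[-0.1,1.35,0],0],[3,[-0.1,1.35,0],0],[3,[-0.1,1.35,0],0],[3,[-0.1,1.35,0],0],[3,[-0.1,1.35,0],0]]' 25
python3 - <<'E'
from h import *
go()
E
```

```text
time_s: 3.9
ee_pos: [683.1, 164.2, 3.1]
ee_rot: [-89.9, -0.1, -14.9]
force: [0.5, 0.4, -0.1]
gripper_width: 39.5
t=3.90 pos [683.1 164.2   3.1] rot [-89.9  -0.1 -14.9] w=39.5 F [ 0.5  0.4 -0.1] 
 shift cm [0. 0. 0.] turn 0.0
```

Run:
```python
from h import *
go(590,-230,330,2)
```

```text
t=3.90 pos [683.1 164.2   3.1] rot [-89.9  -0.1 -14.9] w=39.5 F [ 0.5  0.4 -0.1] 
 shift cm [  1.19 -32.74 -40.45] turn -16.9
```

```bash
python3 -m handwheel '[[3,[0,-4,0],0],[3,[0,-8,0],0],[3,[0,-13,0],0],[3,[0,-18,0],0],[3,[0,-23,-1],-4],[3,[0,-27,-4],-9],[3,[0.2,-30,-8],-13],[3,[0.4,-32.7,-12],-17],[3,[0.5,-32.7,-17],-17],[3,[0.6,-32.7,-22],-17]]'
python3 - <<'E'
from h import *
go(590,-230,330,2)
E
```

```text
time_s: 4.9
ee_pos: [631.5, -51.7, 331.2]
ee_rot: [-90.0, -0.2, 2.1]
force: [0.3, 0.2, -0.7]
gripper_width: 39.8
t=4.90 pos [631.5 -51.7 331.2] rot [-90.   -0.2   2.1] w=39.8 F [ 0.3  0.2 -0.7] 
 shift cm [ -4.81   0.1  -17.67] turn 0.1
```

```bash
python3 -m handwheel '[[3,[-1.2,0,-4.4],0],[3,[-2.4,0,-8.8],0],[3,[-3.6,0,-13.2],0],[3,[-4.8,0,-17.6],0],[3,[-4.8,0,-17.6],0],[3,[-4.8,0,-17.6],0],[3,[-4.8,0,-17.6],0]]'
python3 - <<'E'
from h import *
go(549,-123,30,2)
save('wrist','w2.png')
go(549,-123,30,2)
E
```

```text
time_s: 5.6
ee_pos: [590.3, -228.3, 331.0]
ee_rot: [-89.9, -0.2, 2.2]
force: [-0.8, 0.0, -0.1]
gripper_width: 39.8
t=5.60 pos [ 590.3 -228.3  331. ] rot [-89.9  -0.2   2.2] w=39.8 F [-0.8  0.  -0.1] 
 shift cm [-3.85 30.09 10.65] turn 0.2
t=5.65 pos [ 590.4 -228.   331. ] rot [-89.9  -0.2   2.2] w=39.6 F [ 0.2  0.2 -0.4] 
 shift cm [-3.86 30.1  10.62] turn 0.2
```

View pics/w2.png

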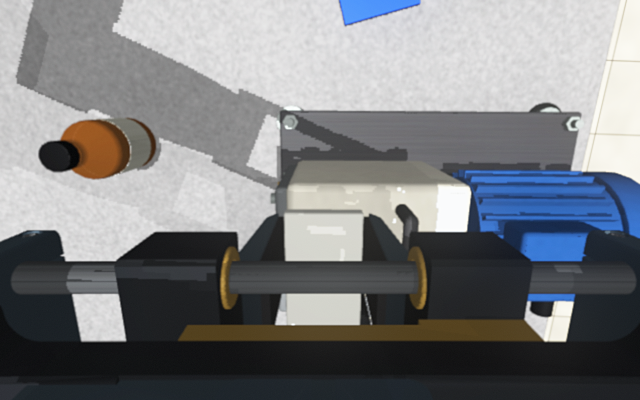

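The wrist view shows the plate's long edge running from about (281,112) to (580,112), with the screw at (290,123). The packer is held squarely.

Run:
```python
from h import *
np.set_printoptions(precision=1,suppress=True)
c=cam('wrist'); im=cv2.imread('pics/w2.png')
P=onz(c,[(280.5,111.5),(580.5,111.5),(279,160),(290,123)],[55,55,55,75]);print(P)
d=P[1]-P[0];print(np.linalg.norm(d),np.degrees(np.arctan2(d[1],d[0])))
b=onz(c,[(155,147)],0);print('bottle edge',b)
# packer in hand at z = 331-3+8 top
q=onz(c,[(285,211),(364,210)],336);print(q, state()['ee_pos'])
cv2.imwrite('pics/w2c.png',cv2.resize(im[90:170,260:420],None,fx=5,fy=5,interpolation=cv2.INTER_CUBIC))
```

```text
[[ 535.9 -164.4   55. ]
 [ 909.2 -150.3   55. ]
 [ 534.4 -225.2   55. ]
 [ 549.7 -177.1   75. ]]
373.6162892290593 2.1525518117364717
bottle edge [[ 350.8 -221.5    0. ]]
[[ 570.6 -208.6  336. ]
 [ 609.9 -206.6  336. ]] [ 590.4 -228.   331. ]
```

View pics/w2c.png

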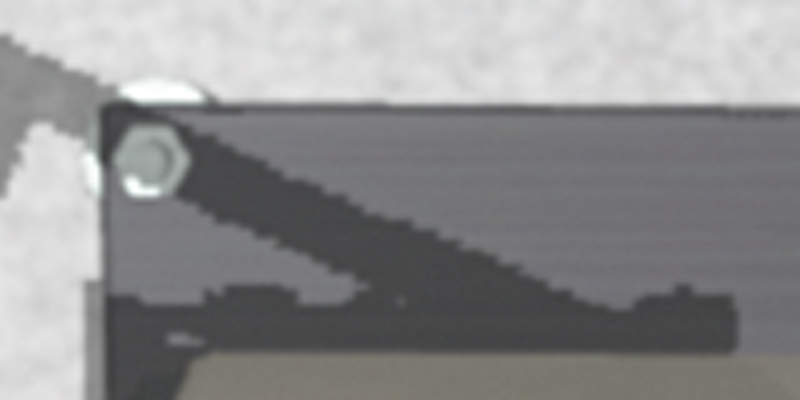

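```bash
python3 - <<'E'
from h import *
go(544.5,-25,12,2.2)
E
python3 -m handwheel '[[3,[-1,0,5],0],[3,[-2,0,10],0],[3,[-3,0,15],0],[3,[-4,2,19],0],[3,[-3.8,7,20.4],0],[3,[-3.8,12,20.4],0],[3,[-3.8,17,20.4],0],[3,[-3.8,22,20.4],0],[3,[-3.8,27,20.4],0],[3,[-3.8,30,20.4],0]]'
python3 - <<'E'
from h import *
go(544.5,-25,8,2.2)
E
```

```text
t=5.65 pos [ 590.4 -228.   331. ] rot [-89.9  -0.2   2.2] w=39.6 F [ 0.2  0.2 -0.4] 
 shift cm [-3.94 31.91 20.43] turn 0.0
time_s: 6.65
ee_pos: [543.8, -23.5, 28.0]
ee_rot: [-89.9, -0.0, 2.4]
force: [-0.5, 0.0, -0.9]
gripper_width: 39.5
t=6.65 pos [543.8 -23.5  28. ] rot [-89.9  -0.    2.4] w=39.5 F [-0.5  0.  -0.9] 
 shift cm [ 0.06  2.   -0.15] turn 0.2
```

```bash
python3 -m handwheel '[[3,[0.1,2.0,0],0],[3,[0.1,2.1,0],0],[3,[0.1,2.1,-1.5],0],[3,[0.1,2.1,-3],0],[3,[0.1,2.1,-4.5],0],[3,[0.1,2.1,-6],0],[3,[0.1,2.1,-7.5],0],[3,[0.1,2.1,-8.8],0],[3,[0.1,2.1,-10],0],[3,[0.1,2.1,-10],0]]'
python3 - <<'E'
from h import *
go(547.7,-123.5,8,2.2)
save('scene','s4.png',(200,170,360,270),5); save('side','d4.png',(220,160,460,330),3.3)
E
```

```text
time_s: 7.65
ee_pos: [549.2, -125.1, 6.9]
ee_rot: [-89.9, -0.0, 2.3]
force: [0.2, 0.3, -0.1]
gripper_width: 40.0
t=7.65 pos [ 549.2 -125.1    6.9] rot [-89.9  -0.    2.3] w=40.0 F [ 0.2  0.3 -0.1] 
 shift cm [-0.14 -0.11  0.16] turn 0.1
```

View pics/s4.png

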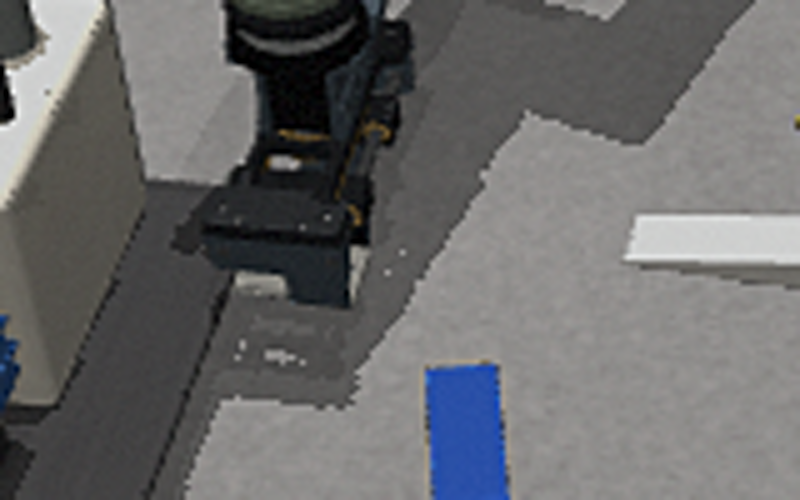

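```bash
python3 -m handwheel '[[3,[-0.1,-0.3,-0.1],0],[3,[-0.1,-0.6,-0.1],0],[3,[-0.1,-0.9,-0.1],0],[3,[-0.1,-0.9,-0.1],0]]'; for i in 1; do python3 -m handwheel '[[3,[0,-0.1,0],0],[3,[0,-0.2,0],0],[3,[0,-0.2,0],0]]'; done;  python3 -m handwheel '[[3,[0,-0.1,0],0],[3,[0,-0.2,0],0],[3,[0,-0.2,0],0]]'
```

```text
time_s: 8.15
ee_pos: [548.3, -124.3, 16.4]
ee_rot: [-89.9, -0.1, 2.4]
force: [-0.3, -0.5, -0.8]
gripper_width: 39.5
time_s: 8.45
ee_pos: [548.4, -124.3, 18.5]
ee_rot: [-89.9, -0.1, 2.4]
force: [-0.3, -0.6, -0.3]
gripper_width: 39.6
time_s: 8.75
ee_pos: [548.5, -124.3, 20.7]
ee_rot: [-89.9, -0.1, 2.4]
force: [-0.2, 0.7, 0.7]
gripper_width: 39.8
```

```bash
python3 -m handwheel '[[3,[0,-0.1,0],0],[3,[0,-0.2,0],0],[3,[0,-0.2,0],0]]'
```

```text
time_s: 9.05
ee_pos: [548.6, -124.4, 22.8]
ee_rot: [-89.9, -0.1, 2.4]
force: [0.3, 0.2, 0.1]
gripper_width: 39.6
```

```bash
python3 -m handwheel '[[3,[0,-0.1,0],0],[3,[0,-0.15,0],0],[3,[0,-0.15,0],0]]'
```

```text
time_s: 9.35
ee_pos: [548.6, -124.4, 24.4]
ee_rot: [-89.9, -0.1, 2.4]
force: [-0.9, -0.4, 0.0]
gripper_width: 39.1
```

No contact up to a gap of about 29 mm, so two packers are needed. I'll set this one down.

```bash
python3 -m handwheel '[[3,[0,0.8,0],0],[3,[0,1.5,0],0],[3,[0,1.9,0],0],[3,[0,2.1,0],0],[3,[0,2.1,0],0],[6,[0,2.1,0],0],[6,[0,2.1,0],0],[6,[0,2.1,0],0]]';python3 - <<'E'
from h import *
go(544,0,100,2.2)
E
```

```text
time_s: 10.15
ee_pos: [548.8, -124.4, 3.5]
ee_rot: [-89.9, -0.1, 2.4]
force: [0.1, 1.4, 0.3]
gripper_width: 59.1
t=10.15 pos [ 548.8 -124.4    3.5] rot [-89.9  -0.1   2.4] w=59.1 F [0.1 1.4 0.3] 
 shift cm [ 0.05 -9.64 12.46] turn 0.2
```

```bash
python3 -m handwheel '[[6,[0,-4,0],0],[6.5,[0,-9,1],0],[6.5,[0,-14,4],0],[6.5,[0,-19,8],0],[6.5,[0,-22,12],0],[6.5,[0.7,-23,17],0],[6.5,[1.3,-23,22],0],[6.5,[2,-23,27],1],[6.5,[2.6,-23,31],2],[6.5,[3,-23,35],2]]';python3 -m handwheel '[[6.5,[0.2,0,1],0],[6.5,[0.2,0,1],0]]'
python3 - <<'E'
from h import *
go(570,346,2,0.5)
save('wrist','w3.png')
E
```

```text
time_s: 11.15
ee_pos: [563.7, 226.1, 234.2]
ee_rot: [-89.9, -0.2, 0.3]
force: [1.3, -0.1, 0.1]
gripper_width: 65.1
time_s: 11.35
ee_pos: [565.5, 237.7, 233.8]
ee_rot: [-89.9, -0.2, 0.5]
force: [0.0, -0.4, 0.3]
gripper_width: 65.0
t=11.35 pos [565.5 237.7 233.8] rot [-89.9  -0.2   0.5] w=65.0 F [ 0.  -0.4  0.3] 
 shift cm [ 0.49 23.19 10.8 ] turn 0.0
```

View pics/w3.png

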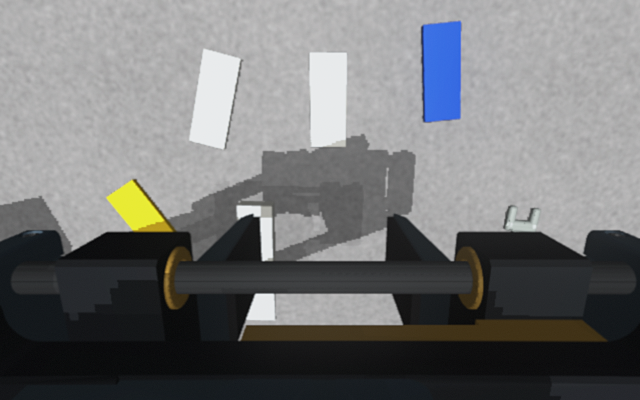

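Packer B is the middle white one, with corners at (309,52), (347,52), (346,147) and (310,147).

Run:
```python
from h import *
np.set_printoptions(precision=1,suppress=True)
c=cam('wrist')
Q=onz(c,[(309,52),(347,52),(346,147),(310,147)],8);print(Q,Q.mean(0)); d=(Q[0]+Q[1]-Q[2]-Q[3])/2;print(np.linalg.norm(d),np.degrees(np.arctan2(d[1],d[0])))
go(571,346,3,0.5)
```

```text
[[549.9 363.1   8. ]
 [590.3 363.4   8. ]
 [591.6 263.    8. ]
 [550.8 262.8   8. ]] [570.7 313.1   8. ]
100.38047809128452 90.62198731224807
t=11.40 pos [565.4 236.  233.9] rot [-90.   -0.1   0.4] w=65.1 F [-0.3  0.2  0.6] 
 shift cm [ 0.6 23.1 11. ] turn -0.1
```

```bash
python3 -m handwheel '[[6.5,[0.3,4,3],0],[6.5,[0.6,8,7],0],[6.5,[0.6,12,10.8],0],[6.5,[0.6,16,10.8],0],[6.5,[0.6,19,10.8],0],[6.5,[0.6,21.5,10.8],0],[6,[0.6,22.6,10.8],0],[5,[0.6,23,10.8],0],[5,[0.6,23.05,10.8],0],[5,[0.6,23.05,10.8],0]]'; python3 -m handwheel '[[3,[0,0,0],0],[3,[0,0,0],0],[3,[0,0,0],0],[3,[0,0,0],0]]';  python3 - <<'E'
from h import *
go(544,-20,60,2.2)
E
```

```text
time_s: 12.4
ee_pos: [572.3, 344.0, 5.1]
ee_rot: [-89.9, -0.3, 0.4]
force: [1.2, 0.9, 0.4]
gripper_width: 50.2
time_s: 12.8
ee_pos: [573.3, 344.4, 6.8]
ee_rot: [-89.9, -0.4, 0.4]
force: [-0.0, -1.9, 7.2]
gripper_width: 39.0
t=12.80 pos [573.3 344.4   6.8] rot [-89.9  -0.4   0.4] w=39.0 F [-0.  -1.9  7.2] 
 shift cm [ -3.15  -5.44 -36.4 ] turn -1.8
```

Run:
```python
from h import *
save('scene','s5.png',(370,200,490,280),6)
go()
```

```text
t=12.85 pos [573.3 344.4   6.8] rot [-89.9  -0.4   0.4] w=39.1 F [ 0.2 -1.2  6.9] 
 shift cm [0. 0. 0.] turn 0.0
```

View pics/s5.png

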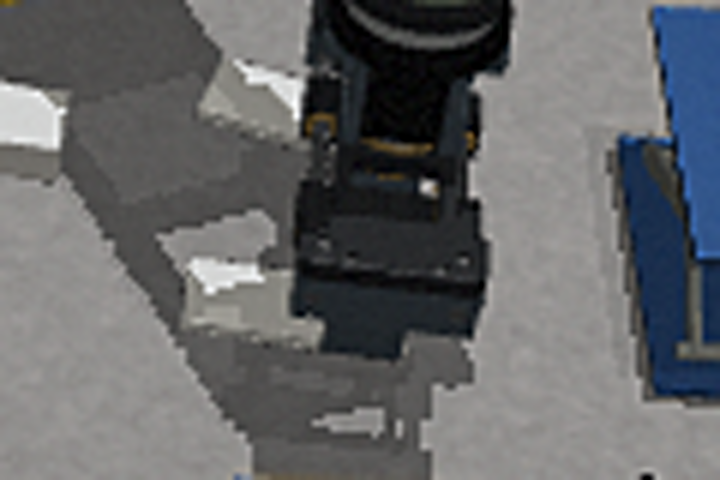

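The packer looks tilted in the grip, because the fingers closed before the arm had settled. I'll open, settle and grip again.

```bash
python3 -m handwheel '[[6.5,[0,0,0],0],[6.5,[0,0,0],0],[6.5,[0,0,0],0],[6.5,[0,0,0],0]]'
python3 - <<'E'
from h import *
go(571,344,3,0.5)
save('scene','s6.png',(370,200,490,280),6)
E
```

```text
time_s: 13.25
ee_pos: [573.0, 344.3, 6.4]
ee_rot: [-89.9, -0.4, 0.4]
force: [0.8, 0.1, -0.1]
gripper_width: 64.6
t=13.25 pos [573.  344.3   6.4] rot [-89.9  -0.4   0.4] w=64.6 F [ 0.8  0.1 -0.1] 
 shift cm [-0.2   0.34 -0.03] turn -0.1
```

View pics/s6.png

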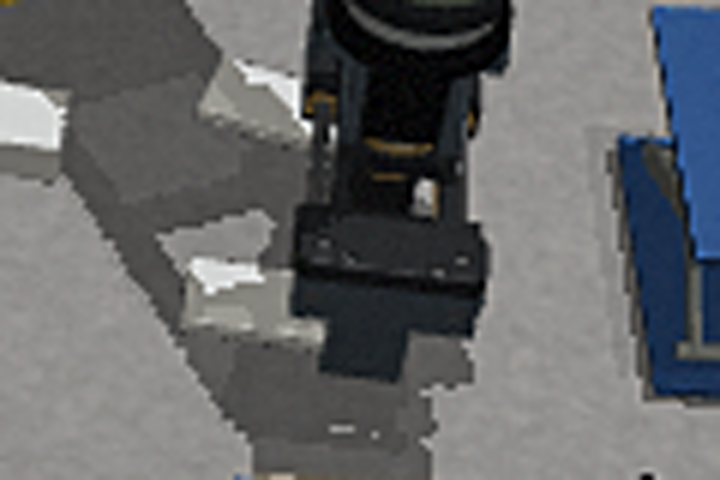

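```bash
python3 -m handwheel '[[6.5,[-0.2,0.3,0],0],[6.5,[-0.2,0.35,0],0],[6.5,[-0.2,0.35,0],0]]'; python3 -m handwheel '[[4.5,[0,0,0],0],[3,[0,0,0],0],[3,[0,0,0],0],[3,[0,0,0],0],[3,[0,0,0],0]]'
python3 - <<'E'
from h import *
go(571,344,3,0.5)
E
```

```text
time_s: 13.6
ee_pos: [570.7, 344.2, 2.5]
ee_rot: [-89.9, -0.4, 0.4]
force: [0.3, 0.7, -0.1]
gripper_width: 64.8
time_s: 14.1
ee_pos: [570.8, 344.2, 2.5]
ee_rot: [-89.9, -0.4, 0.4]
force: [0.7, -0.1, 0.3]
gripper_width: 39.7
t=14.10 pos [570.8 344.2   2.5] rot [-89.9  -0.4   0.4] w=39.7 F [ 0.7 -0.1  0.3] 
 shift cm [ 0.02 -0.05 -0.02] turn -0.1
```

```bash
python3 -m handwheel '[[3,[0,-4,0],0],[3,[0,-7,-1],0],[3,[-0.3,-7,-5],0],[3,[-0.6,-7,-10],0],[3,[-0.9,-7,-15],0],[3,[-1.2,-7,-20],0],[3,[-1.5,-7,-25],-1],[3,[-1.8,-7,-30],-1.8],[3,[-2.2,-7,-34],-1.8],[3,[-2.5,-7,-36.4],-1.8]]'
python3 - <<'E'
from h import *
go(545,-20,16,2.2)
E
```

```text
time_s: 15.1
ee_pos: [547.4, -23.0, 71.9]
ee_rot: [-89.9, -0.4, 2.1]
force: [0.1, -0.1, 0.8]
gripper_width: 39.5
t=15.10 pos [547.4 -23.   71.9] rot [-89.9  -0.4   2.1] w=39.5 F [ 0.1 -0.1  0.8] 
 shift cm [-0.27  5.58  0.3 ] turn -0.1
```

```bash
python3 -m handwheel '[[3,[-0.2,3,0.3],0],[3,[-0.2,5,0.3],0],[3,[-0.2,5.6,0.3],0],[3,[-0.2,5.6,0.3],0],[3,[-0.2,5.6,0.3],0]]'
python3 - <<'E'
from h import *
go(548.8,-124.4,16,2.2)
save('scene','s7.png',(200,170,360,270),5)
E
```

```text
time_s: 15.6
ee_pos: [546.5, -19.8, 16.6]
ee_rot: [-89.9, -0.5, 2.1]
force: [-0.1, 0.1, -0.2]
gripper_width: 39.6
t=15.60 pos [546.5 -19.8  16.6] rot [-89.9  -0.5   2.1] w=39.6 F [-0.1  0.1 -0.2] 
 shift cm [ -0.15   0.05 -10.46] turn -0.1
```

View pics/s7.png

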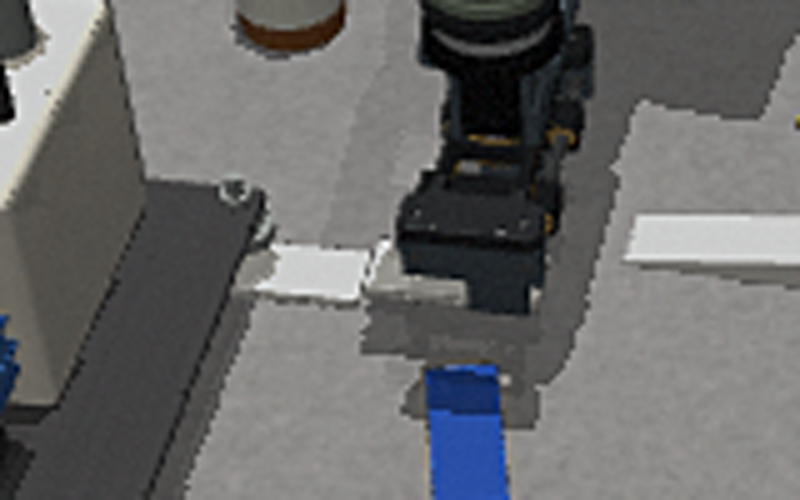

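```bash
python3 -m handwheel '[[3,[-0.15,0.1,-1.5],0],[3,[-0.15,0.1,-3],0],[3,[-0.15,0.1,-4.5],0],[3,[-0.15,0.1,-6],0],[3,[-0.15,0.1,-7.5],0],[3,[-0.15,0.1,-9],0],[3,[-0.15,0.1,-10.3],0],[3,[-0.15,0.1,-10.3],0],[3,[-0.15,0.1,-10.3],0]]'
python3 - <<'E'
from h import *
go(548.8,-124.4,10.5,2.2)
E
```

```text
time_s: 16.55
ee_pos: [548.8, -123.0, 15.6]
ee_rot: [-89.9, -0.5, 2.0]
force: [-0.8, 0.6, -1.3]
gripper_width: 39.5
t=16.55 pos [ 548.8 -123.    15.6] rot [-89.9  -0.5   2. ] w=39.5 F [-0.8  0.6 -1.3] 
 shift cm [-0.01  0.51 -0.14] turn -0.2
```

```bash
python3 -m handwheel '[[3,[0,0.3,-0.1],0],[3,[0,0.5,-0.1],0],[3,[0,0.5,-0.1],0],[3,[0,0.5,-0.1],0],[6,[0,0.5,-0.1],0],[6,[0,0.5,-0.1],0],[6,[0,0.5,-0.1],0]]'; python3 -m handwheel '[[6.5,[0,-3,0],0],[6.5,[0,-8,0],0],[6.5,[0,-13,1],0],[6.5,[-1,-15,5],0],[6.5,[-2,-15,10],0],[6.5,[-3,-15,14],0],[6.5,[-4,-15,18],0],[6.5,[-5,-15,20],0],[6.5,[-5.5,-15,20],0],[6.5,[-5.5,-15,20],0]]'
python3 - <<'E'
from h import *
go()
save('scene','s8.png',(200,170,360,270),5)
c,im=save('wrist','w8.png')
E
```

```text
time_s: 17.25
ee_pos: [548.9, -123.9, 10.6]
ee_rot: [-89.9, -0.5, 2.1]
force: [0.3, 1.1, 0.2]
gripper_width: 59.0
time_s: 18.25
ee_pos: [484.9, 73.6, 160.4]
ee_rot: [-90.0, -0.5, 2.1]
force: [-0.2, -0.4, -0.4]
gripper_width: 64.7
t=18.25 pos [484.9  73.6 160.4] rot [-90.   -0.5   2.1] w=64.7 F [-0.2 -0.4 -0.4] 
 shift cm [0. 0. 0.] turn 0.0
```

View pics/s8.png

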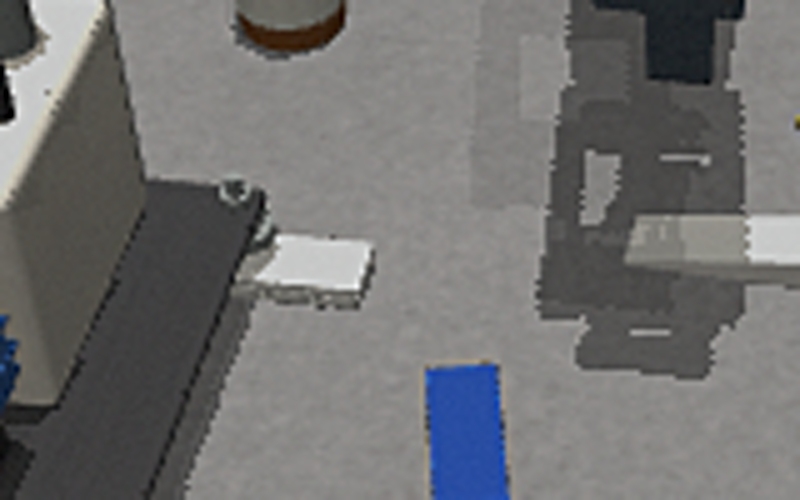

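View pics/w8.png

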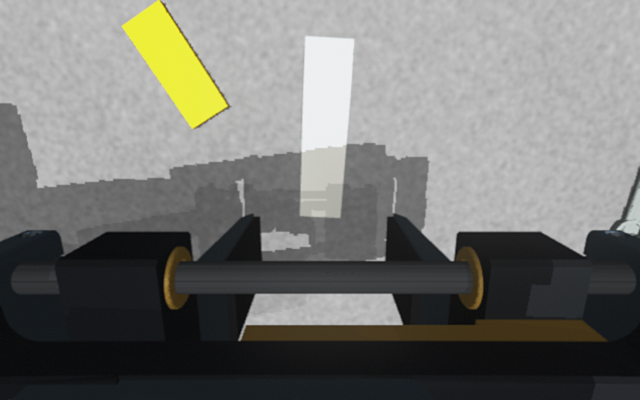

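The stack is square under the foot. The wedge's tail corners are at (305,37) and (354,39), and its nose corners at (300,216) and (341,218).

Run:
```python
from h import *
np.set_printoptions(precision=1,suppress=True)
c=cam('wrist')
Q=onz(c,[(304.5,37),(354,39),(300.5,216),(341.5,218)],[22,22,3,3]);print(Q)
t=(Q[0]+Q[1])/2;n=(Q[2]+Q[3])/2;d=t-n;a=np.arctan2(d[1],d[0]);print(t,n,np.linalg.norm(d[:2]),np.degrees(a))
g=t[:2]+[0,1.5]-24*np.array([np.cos(a),np.sin(a)]);print(g)
go(g[0],g[1],8,np.degrees(a)-90)
```

```text
[[467.4 198.5  22. ]
 [508.1 198.5  22. ]
 [466.1  38.8   3. ]
 [506.7  38.1   3. ]]
[487.8 198.5  22. ] [486.4  38.4   3. ] 160.04599776420162 89.51552139806002
[487.6 176. ]
t=18.35 pos [486.   72.9 160.5] rot [-89.9  -0.5   2. ] w=64.9 F [0.5 0.2 0.1] 
 shift cm [ 0.4 15.3 10.3] turn 2.5
```

```bash
python3 -m handwheel '[[6.5,[0.1,2,4],1],[6.5,[0.2,5,8],2.5],[6.5,[0.4,9,10.3],2.5],[6.5,[0.4,12,10.3],2.5],[6.5,[0.4,14.5,10.3],2.5],[6.5,[0.4,15.4,10.3],2.5],[6.5,[0.4,15.6,10.3],2.5],[6.5,[0.4,15.6,10.3],2.5],[6.5,[0.4,15.6,10.3],2.5]]' 40;  python3 - <<'E'
from h import *
go(487.6,176,3,-.5)
E
```

```text
time_s: 19.25
ee_pos: [489.0, 176.1, 5.9]
ee_rot: [-89.9, -0.7, -0.5]
force: [-0.7, -0.2, -0.8]
gripper_width: 64.9
t=19.25 pos [489.  176.1   5.9] rot [-89.9  -0.7  -0.5] w=64.9 F [-0.7 -0.2 -0.8] 
 shift cm [-0.14  0.29 -0.01] turn -0.0
```

```bash
python3 -m handwheel '[[6.5,[-0.15,0.25,0],0],[6.5,[-0.15,0.25,0],0],[6.5,[-0.15,0.25,0],0]]'; python3 -m handwheel '[[4.5,[0,0,0],0],[3,[0,0,0],0],[3,[0,0,0],0],[3,[0,0,0],0],[3,[0,0,0],0]]' 40;  python3 - <<'E'
from h import *
go(543,50,60,2.2)
E
```

```text
time_s: 19.55
ee_pos: [487.7, 176.2, 3.9]
ee_rot: [-89.9, -0.7, -0.5]
force: [0.0, 0.6, 0.1]
gripper_width: 65.1
time_s: 20.05
ee_pos: [487.6, 176.2, 3.9]
ee_rot: [-89.9, -0.7, -0.5]
force: [-0.1, -0.6, 1.5]
gripper_width: 39.4
t=20.05 pos [487.6 176.2   3.9] rot [-89.9  -0.7  -0.5] w=39.4 F [-0.1 -0.6  1.5] 
 shift cm [  5.72  -5.58 -12.56] turn -2.7
```

```bash
python3 -m handwheel '[[3,[0,-3,0],0],[3,[1,-5,-2],-1],[3,[2.5,-5.5,-5],-2],[3,[4,-5.5,-9],-2.7],[3,[5.5,-5.5,-12.3],-2.7],[3,[5.5,-5.5,-12.3],-2.7],[3,[5.5,-5,-12.3],-2.7],[3,[5.5,-5,-12.3],-2.7]]';  python3 - <<'E'
from h import *
go(541,50,22,2.2)
save('wrist','w9.png')
E
```

```text
time_s: 20.85
ee_pos: [539.6, 53.2, 53.2]
ee_rot: [-89.9, -0.6, 2.2]
force: [0.0, -0.1, -0.6]
gripper_width: 39.9
t=20.85 pos [539.6  53.2  53.2] rot [-89.9  -0.6   2.2] w=39.9 F [ 0.  -0.1 -0.6] 
 shift cm [ 0.1   3.12 -0.33] turn -0.0
```

View pics/w9.png

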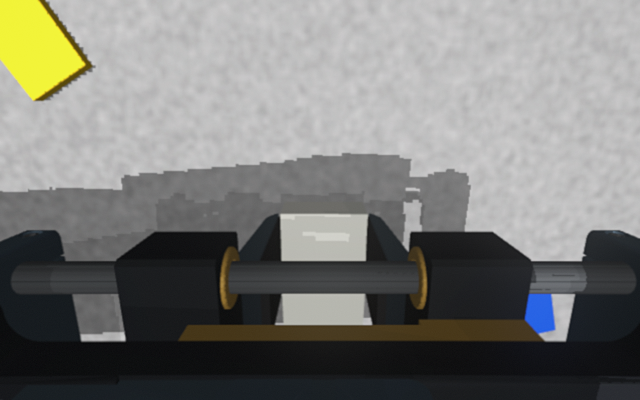

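The wedge is held centred and square. I'll lower it and slide it in just above the stack.

```bash
python3 -m handwheel '[[3,[0.1,1.5,0],0],[3,[0.1,2.7,0],0],[3,[0.1,3.0,-0.5],0],[3,[0.1,3.0,-1.5],0],[3,[0.1,3.0,-2.5],0],[3,[0.1,3.0,-2.5],0]]';  python3 - <<'E'
from h import *
go(545,-60,22,2.2)
save('scene','s9.png',(200,170,360,270),5)
save('side','d9.png',(220,160,420,310),4)
E
```

```text
time_s: 21.5
ee_pos: [542.5, 27.2, 24.0]
ee_rot: [-89.9, -0.6, 2.1]
force: [1.3, 0.4, -0.5]
gripper_width: 39.8
t=21.50 pos [542.5  27.2  24. ] rot [-89.9  -0.6   2.1] w=39.8 F [ 1.3  0.4 -0.5] 
 shift cm [-0.08  0.18 -8.72] turn -0.1
```

View pics/s9.png

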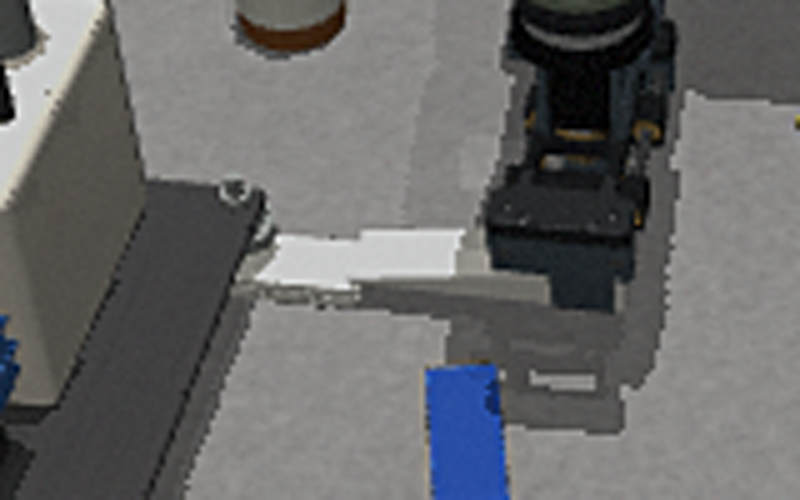

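```bash
python3 -m handwheel '[[3,[0,0.1,-1.5],0],[3,[0,0.1,-3],0],[3,[0,0.1,-4.5],0],[3,[0,0.1,-6],0],[3,[0,0.1,-7.5],0],[3,[0,0.1,-8.7],0],[3,[0,0.1,-8.7],0],[3,[0,0.1,-8.7],0]]';  python3 -m handwheel '[[3,[0,0.1,0],0],[3,[0,0.2,0],0],[3,[0,0.2,0],0]]'
```

```text
time_s: 22.4
ee_pos: [545.6, -59.1, 22.6]
ee_rot: [-89.9, -0.6, 2.1]
force: [-0.3, -0.4, 0.2]
gripper_width: 39.8
time_s: 22.7
ee_pos: [545.4, -58.6, 20.5]
ee_rot: [-89.8, -0.6, 2.1]
force: [-0.3, 0.1, -1.4]
gripper_width: 39.8
```

```bash
python3 -m handwheel '[[3,[0,0.05,0],0],[3,[0,0.08,0],0],[3,[0,0.08,0],0]]'
```

```text
time_s: 23.0
ee_pos: [545.6, -58.4, 19.8]
ee_rot: [-89.8, -0.6, 2.2]
force: [-0.5, 0.6, -0.2]
gripper_width: 39.6
```

```bash
python3 -m handwheel '[[3,[0,0.05,-0.5],0],[3,[0,0.05,-1],0],[3,[0,0.05,-1.5],0],[3,[0,0.05,-2],0],[3,[0,0.05,-2],0]]';python3 -m handwheel '[[3,[0,0.02,-0.2],0],[3,[0,0.02,-0.4],0],[3,[0,0.02,-0.4],0]]'
```

```text
time_s: 23.5
ee_pos: [546.8, -79.5, 19.7]
ee_rot: [-89.9, -0.7, 2.1]
force: [0.7, 0.3, 5.0]
gripper_width: 39.7
time_s: 23.8
ee_pos: [547.2, -84.1, 19.8]
ee_rot: [-89.9, -0.7, 2.1]
force: [-0.4, 0.7, 4.8]
gripper_width: 39.7
```

```bash
python3 -m handwheel '[[3,[0,0,-0.2],0],[3,[0,0,-0.4],0],[3,[0,0,-0.4],0]]'
```

```text
time_s: 24.1
ee_pos: [547.3, -88.4, 19.8]
ee_rot: [-89.9, -0.7, 2.1]
force: [-0.7, 2.2, 5.0]
gripper_width: 40.0
```

```bash
python3 -m handwheel '[[3,[0,0,-0.2],0],[3,[0,0,-0.4],0],[3,[0,0,-0.4],0]]'
```

```text
time_s: 24.4
ee_pos: [547.3, -90.3, 19.8]
ee_rot: [-89.7, -0.7, 2.0]
force: [-0.0, 10.4, 6.0]
gripper_width: 39.7
```

```bash
python3 -m handwheel '[[3,[0,0,-0.2],0],[3,[0,0,-0.4],0],[3,[0,0,-0.4],0]]'
```

```text
time_s: 24.7
ee_pos: [547.2, -90.9, 19.8]
ee_rot: [-89.4, -0.6, 1.8]
force: [0.5, 15.4, 6.5]
gripper_width: 39.4
```

Run:
```python
from h import *
save('scene','s10.png',(200,170,360,270),5)
save('side','d10.png',(240,180,400,290),5)
go()
```

```text
t=24.80 pos [547.1 -90.9  19.8] rot [-89.4  -0.6   1.9] w=39.6 F [ 0.1 16.1  6. ] 
 shift cm [0. 0. 0.] turn 0.0
```

View pics/s10.png

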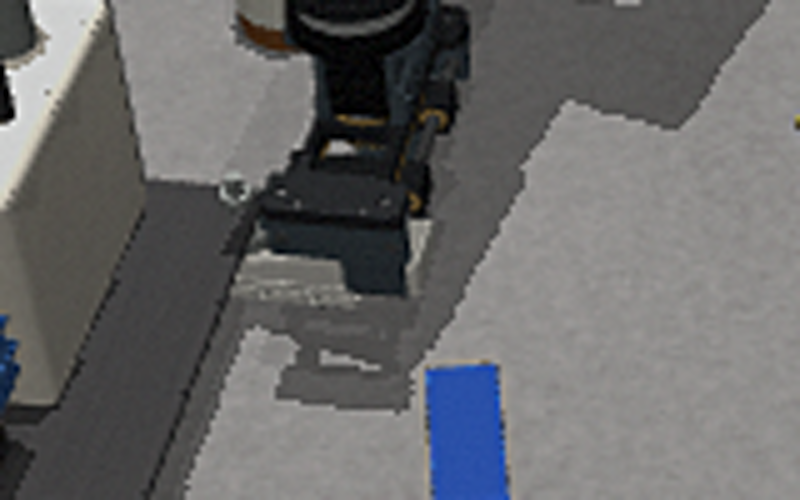

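View pics/d10.png

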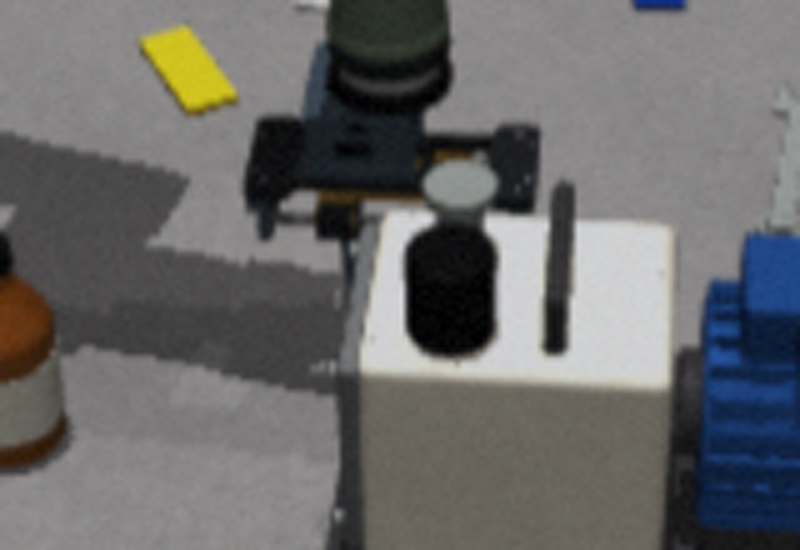

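The bearing holds steady at 16 N along the push. It began at a nose depth that fits the gap I felt, and the plate hasn't visibly moved. Handing in.

Run:
```python
from h import *
print(job.job_done()); go()
```

```text
the job is handed in; nothing more can be done
None
the job is handed in; nothing more can be done
```

I laid two white packers one on the other under the seized foot, pushed the wedge in nose first on top of them until it bore, and handed the job in at about 25 s. No verdict was reported. The gripper was still holding the wedge, with the grip set at 40 N.

- **Gap:** Raising the first packer under the foot met nothing up to about 29 mm, so I used two packers. Where the wedge first bore puts the gap near 30 mm.
- **Bearing:** The resistance rose from about 2 N to a steady 16 N, and the wedge pressed upwards on the gripper with about 6 N.
- **Nose:** By arm position it is about 48 mm past the foot's middle (18 mm needed). It is within a few mm sideways and square and level to about 1°.
- **Pump:** The last camera pictures show no visible lift. I had no direct reading of the pump's lift or of the contact forces at the foot.
- **Bottle, spanner and lab jack:** The arm stayed clear of all three. I did not measure them again at the end.
- **Problems:** The first grip on the second packer read 7 N upwards, so I opened the fingers, settled the arm and gripped it again cleanly. The wrist camera read 2–3 mm short of the fixed cameras along y, and I allowed for that.

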